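# Tuck the seam strip under the lapped work panel and hold it down

### The arm

A 6-joint arm with a two-finger parallel gripper is mounted at the origin on the work surface. World frame = base frame: x ahead of the robot, y to its left, z up, the work surface at z = 0. Lengths are in m, angles in rad, forces in N, time in s.
With the tool pointing down it reaches from about 0.375 to 0.9 m from the base axis. Payload 3.1 kg.
Tool frame: the origin (TCP) lies midway between the tips of the shut fingers; the grasp point (between the pads) lies 19 mm behind it; z points along the fingers, y is the direction in which the jaws open and shut (so a half turn about z gives the same grasp; the last joint's range is limited). The gripper opens to 87 mm and grips with 3 to 60 N. Pads are 19 mm wide; open, the fingers measure 117 mm over their backs; the gripper's body (75 mm by 190 mm) begins 51 mm behind the grasp point.
Start: joints at [0.938, 0.527, 1.433, -0, 1.181, -0.178], TCP at [0.275, 0.561, 0.223] pointing down, gripper open.
Joint ranges: [-3.08, 3.08], [-0.75, 2.2], [0.22, 2.44], [-1.43, 4.57], [0, 2.65], [-2.85, 2.85]. Speed limits (rad/s): [2.79, 2.79, 3.14, 3.14, 3.14, 3.14].

### API

Orientations are given as a unit quaternion [x, y, z, w].
In Python, from rig import robot gives the robot as it stands.
- The arm moves only by the tool move_arm, never from a script. Its argument "rows" is one flat list of numbers, 7 for each row, row after row: the shift along the world's x, y, z in mm, then the turn, a rotation vector about the world's x, y, z in rad, then the closure, from 0 (fully open) to 1 (shut). A call has 1 to 12 rows; each row shifts and turns the commanded pose from where the row before left it; what a row does not reach is not made up. A row lasts 1/10 s, in which the tool goes at most 50 mm and 8.59 degrees, less where a joint would pass 70% of its speed; a pose out of reach is approached as far as the arm can. A call with a gripper value outside its range is refused whole. The fingers move at their own pace and stop on an object; "grip_force" is the grip in N (left out, the last holds). Time passes only in rows, so rows that do not move let the fingers close. It gives the time, the measured TCP pose, the force and the opening at its end, in the units of the state.
- robot.get_obs(): the state, without advancing time (a new reading comes with each control period).
- robot.camera(name): name is "side" or "top"; returns a dict with "color" (480x640x3 uint8, red, green, blue), "z_map" (480x640 float32, m along the optical axis (not along the pixel's ray), 0 where there is no reading), "camera_matrix" (3x3 intrinsics, pixels), "R" (3x3) and "t" (3): a world point X has camera coordinates R X + t. Camera axes: x right, y down, z forward; pixel columns grow to the right and rows downward; lengths in m; the calibration is good to about 2 mm. A picture is of the moment at which its call begins.
- robot.hand_in(): hands the job in, once; it reports no verdict.
Trained networks look in the newest picture that a camera, given by its name, has taken for a name from the list of things; names that differ only in an ending like _2 or _b are one class to them, and where a whole thing is asked for, a point or a joint stands for the part that bears it (a point fixed in the world has none). Each returns a list of dicts, best first, with "conf" (0 to 1); they miss things now and then, are a little off and sometimes report something else, mostly with a low value. They report only what shows in the picture. A call takes as long as a camera call. They do not tell look-alikes from the thing itself.
- robot.search_frame(camera, thing): "at" ([column, row] in pixels, amid what is visible of it).
- robot.spot_point(camera, thing): "at" ([column, row] in pixels: a listed point, or the origin of a listed thing).
The state is a dict: "time": time; "q": joint angles; "joint_velocities": joint speeds; "joint_torque": joint torques, N m; "position": TCP position; "tool_rot": TCP orientation; "ft_force": force on the tool from outside, world axes, zero at the start; "moment": the same for the moment, N m; "grip_width": finger opening in m.
Only numpy, scipy, OpenCV 4.12 (cv2) and the standard library are available. Lean on these libraries where they do the work, as an engineer would, in place of code of your own. Each camera call takes 0.05 s, during which the arm holds its last target.

### The job

Close the open seam in front of the hinged blue work panel: pick up the loose aluminium seam strip by its grey upstand, set it on the white board and slide its thin front edge squarely under the panel's lapped edge, centred on the panel, until the orange line on the blade is covered, without lifting the panel. Press the strip flat on the board with a moderate push (about 10 to 25 N) so that its adhesive grabs, and finish while still holding it pressed: do not let go. Leave the vial, the carton and the pen alone.

Things in the scene. Friction and masses are not known exactly. Their poses are not given: they have to be found in the camera images.
- strip: Loose L-profile seam strip, about 0.2 kg, lying on the desk left or right of the board. Aluminium blade 75 (x) x 160 (y) x 3 mm, from x -7 mm to the thin front edge at x +68 mm; grey upstand 14 mm thick (x -7 to 7), 100 long (y), z 3 to 40 mm. Origin: underside, below the upstand's middle; +x to the front edge. Orange line 3 mm wide across the blade, its rear edge 20 mm behind the front edge.
- strip_grip (a point): Middle of the strip's upstand, 30 mm above the strip's underside: grip here from above, fingers closing along the strip's x, one finger over the blade. Axes as strip.
- strip_front (a point): Middle of the strip's thin front edge, on its underside. Axes as strip.
- bay: Fixed work station, moved and turned between starts. Origin on the desk (z = 0) straight below the middle of the panel's lip; +x points in under the panel (the tucking direction, away from the robot), y along the lip. It carries the white board, the blue panel and a 20 mm aluminium hinge rail, 19 mm high, at x = 130 to 150 mm.
- board: The fixed white board of the work station, same frame as bay: 10 mm thick (top at z = 10 mm), 220 mm wide (y), from x = -120 mm to +130 mm. The free landing for the strip is x = -120 to 0 mm. A flat dark stripe (the seam, x = -16 to -8 mm) is marked on it and is flush.
- board_top (a point): A point on the top face of the white board, 60 mm in front of (robot side of) the panel's lip, in the middle of its width. Axes as bay.
- panel (a joint): Tilt of the blue panel, rad: 0 = level, as it must stay; grows as the lip lifts. Panel 130 (x) x 180 (y) x 6 mm, 0.25 kg, hinged at its far edge, held down only by its weight (1.2 N at the lip lifts it). It does not rest on the board: below it a 6 mm high gap is open from the lip to the hinge, so the 3 mm blade slides in freely when kept level and close to the board.
- panel_lip (a point): Middle of the panel's lapped front edge, on its underside, 16 mm above the desk and 6 mm above the board. The panel's top is 6 mm higher. +x points in under the panel, y along the lip.
- carton: Bystander: white and blue carton, 55 x 120 x 45 mm, origin at the centre of its underside. Leave alone.
- vial: Bystander: small glass vial, 26 mm wide and 52 mm tall, orange cap, upright; origin at the centre of its underside. Leave alone.
- pen: Bystander: black and yellow pen, about 130 mm long, 10 mm thick, along its x, origin at the middle of its underside. Leave alone.
Not all that is in view belongs to the job. Leave any yellow look-alike of the strip alone.

How it is judged:
On the way:
1. the strip is lifted clear of the desk in the fingers (height (world z) of strip above 0.015 m and contact force between the fingers and strip above 2 N), for 0.1 s.
At the end, for the whole second after the job is handed in: Front edge at least 16 mm under the lip, centred within 12 mm, square within 0.08 rad; strip flat (tilt under 0.035 rad, within 2 mm of the board) and at rest; panel under 0.02 rad; fingers still on the strip, pressing it on the board with 4.5 to 50 N (x of strip_front in the frame of panel_lip above 0.016 m and y of strip_front in the frame of panel_lip between -0.012 and 0.012 m and z of strip_front in the frame of panel_lip below -0.002 m and angle between the x axis of strip and the x axis of bay, either way round below 0.08 rad and angle between strip's own z axis and vertical below 0.035 rad and z of strip in the frame of board_top below 0.002 m and value of joint panel below 0.02 rad and contact force between strip and board between 4.5 and 50 N and contact force between the fingers and strip above 2 N and linear speed of strip below 0.01 m/s); the arm keeps its last pose, push and grip.
It fails at once if the blue panel is lifted (more than 0.05 rad, about 6 mm at its lip) (value of joint panel above 0.05 rad).
It fails at once if the strip is jammed onto the board with more than 80 N (contact force between strip and board above 80 N).
It fails at once if the carton, vial or pen is moved more than 20 mm, or the vial tipped over (distance of any of carton, vial, pen from where it was at the start of the episode above 0.02 m or angle between vial's own z axis and vertical above 0.5 rad).
It also fails if it takes over 43 s, if anything falls off the work surface, if the arm or the gripper's body presses on something with over 40 N, if the wrist force passes 120 N, or if a joint passes its speed limit or range.

## Working session

There is one attempt and no reset: what is moved stays moved. The work goes in short steps, Python scripts to look and compute and a tool call to move; the robot and the scene stay as the last step left them, time stands still between calls to the robot, and variables do not carry over. Pictures are saved under pics/ and viewed, and the job is handed in when it is done.

Besides the shell and the picture viewer there is one more tool, called after "Request:" by a JSON object that holds its "name" and its "arguments", one argument or row to a line. move_arm: Moves the arm, as the interface text tells. Its arguments: {"type":"object","properties":{"rows":{"type":"array","items":{"type":"number"}},"grip_force":{"type":"number"}},"required":["rows"]}

```bash
mkdir -p pics; cat > h.py <<'E'
import numpy as np, cv2
from rig import robot
def snap(n,tag):
    c=robot.camera(n); cv2.imwrite(f'pics/{tag}.png',c['color'][:,:,::-1]); return c
def px2w(c,u,v,z=None):
    K,R,t=c['camera_matrix'],np.array(c['R']),np.array(c['t'])
    r=np.linalg.inv(K)@np.array([u,v,1.0])
    if z is None:
        d=c['z_map'][int(round(v)),int(round(u))]; return R.T@(r*d-t)
    o=-R.T@t; d=R.T@r; return o+d*(z-o[2])/d[2]
def w2px(c,X):
    p=c['camera_matrix']@(np.array(c['R'])@np.array(X)+np.array(c['t'])); return p[:2]/p[2]
E
python3 - <<'E'
from h import *
np.set_printoptions(precision=4,suppress=True)
for n in ['top','side']:
    c=snap(n,n+'0'); np.savez(n+'0.npz',**c)
    print(n,-np.array(c['R']).T@c['t'])
    for th in ['strip','strip_grip','strip_front','panel_lip','board_top','carton','vial','pen']:
        r=robot.spot_point(n,th)
        print(th,[(np.round(a['at'],1).tolist(),round(a['conf'],2),px2w(c,*a['at'])) for a in r[:3]])
o=robot.get_obs(); print(o)
E
```

```text
top [0.3091 0.0178 1.141 ]
strip [([181.0, 262.1], 0.7, array([0.459 , 0.3113, 0.0403])), ([154.5, 353.4], 0.64, array([0.2697, 0.3574, 0.0117])), ([348.6, 333.7], 0.63, array([ 0.3231, -0.0441,  0.042 ]))]
strip_grip [([344.8, 334.0], 0.97, array([ 0.3222, -0.0366,  0.0382])), ([174.5, 261.4], 0.71, array([0.4603, 0.3257, 0.0383])), ([144.6, 355.1], 0.61, array([0.2667, 0.3688, 0.0396]))]
strip_front [([354.4, 304.9], 0.75, array([ 0.3845, -0.0575,  0.0014])), ([194.4, 237.2], 0.69, array([0.5201, 0.2967, 0.0029]))]
panel_lip [([339.4, 197.9], 0.96, array([ 0.6178, -0.0192,  0.0111])), ([481.0, 185.0], 0.35, array([ 0.6603, -0.336 ,  0.0035]))]
board_top [([343.1, 223.9], 0.79, array([ 0.5598, -0.0289,  0.0078]))]
carton []
vial [([191.1, 160.5], 0.51, array([0.6854, 0.31  , 0.0353]))]
pen [([481.2, 185.6], 0.71, array([ 0.6581, -0.3355,  0.0064]))]
side [ 0.0134 -0.6534  0.7846]
strip [([147.4, 237.6], 0.79, array([0.2652, 0.3536, 0.0073])), ([254.7, 327.2], 0.64, array([ 0.3045, -0.0678,  0.0297])), ([339.1, 264.9], 0.61, array([ 0.5598, -0.02  ,  0.0098]))]
strip_grip [([255.8, 3
[... 525 characters left out ...]
8, -0.0142,  0.0094]))]
carton [([401.6, 371.8], 0.97, array([ 0.4436, -0.3253,  0.0421]))]
vial [([300.9, 181.3], 0.42, array([0.6928, 0.299 , 0.016 ]))]
pen [([481.4, 330.1], 0.79, array([ 0.6534, -0.3405,  0.0094]))]
{'time': 0.9, 'q': array([ 0.9375,  0.5275,  1.4327, -0.    ,  1.1814, -0.1785]), 'joint_velocities': array([ 0.0011, -0.0014,  0.0011,  0.0009,  0.0005, -0.0017]), 'joint_torque': array([  0.0009, -43.9989, -17.6989,   0.0634,   0.0504,  -0.    ]), 'position': array([0.2745, 0.5615, 0.2226]), 'tool_rot': array([ 0.2254,  0.9743, -0.    ,  0.    ]), 'ft_force': array([ 0.7147, -0.3293,  0.3563]), 'moment': array([ 0.0027,  0.0213, -0.0373]), 'grip_width': 0.08698624621333105}
```

View pics/top0.png

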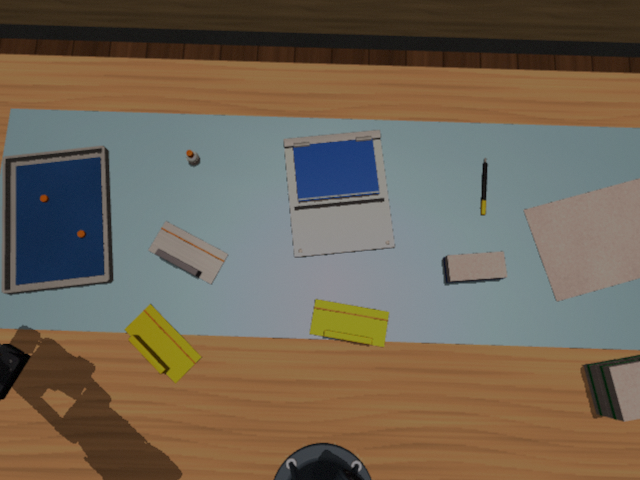

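View pics/side0.png

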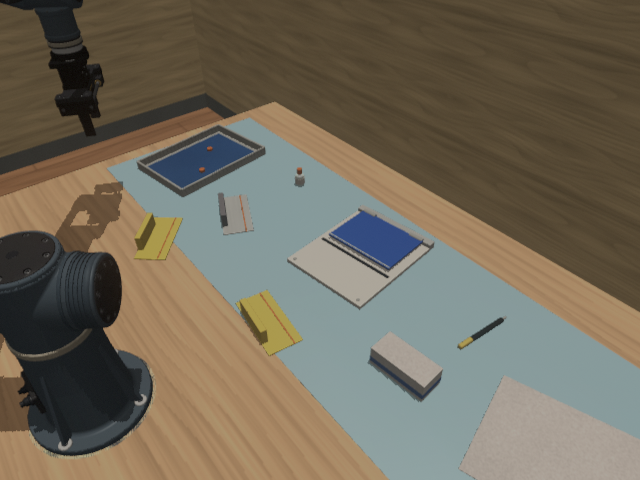

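The pictures show three L-strips in the top view: grey/aluminium at (188,252), and yellow at (163,343) and (350,322). The aluminium one fits the description, and the yellow ones are look-alikes. I'll confirm it in a crop and fit the poses.

```bash
python3 - <<'E'
from h import *
np.set_printoptions(precision=4,suppress=True)
t=dict(np.load('top0.npz'));s=dict(np.load('side0.npz'))
a=cv2.resize(t['color'][205:300,135:245],None,fx=4.5,fy=4.5,interpolation=cv2.INTER_CUBIC)
b=cv2.resize(t['color'][120:265,275:405],None,fx=3,fy=3,interpolation=cv2.INTER_CUBIC)
h=max(a.shape[0],b.shape[0]);im=np.zeros((h,a.shape[1]+b.shape[1],3),np.uint8)
im[:a.shape[0],:a.shape[1]]=a;im[:b.shape[0],a.shape[1]:]=b
print(im.shape);im=im[:, :]
im=cv2.resize(im,None,fx=min(1,800/im.shape[1]),fy=min(1,800/im.shape[1]))
cv2.imwrite('pics/crop.png',im[:,:,::-1])
# clouds
def cloud(c,m=None):
    K,R,tt=c['camera_matrix'],c['R'],c['t']
    v,u=np.mgrid[:480,:640];z=c['z_map']
    p=np.stack([(u-K[0,2])/K[0,0]*z,(v-K[1,2])/K[1,1]*z,z],-1)
    return (p-tt)@R
for n,c in(('top',t),('side',s)):
    P=cloud(c);x,y,z=P[...,0],P[...,1],P[...,2]
    reg=(abs(x-.47)<.13)&(abs(y-.305)<.11)&(x+0.0>.35)
    m=reg&(z>.02)&(z<.06)&(c['z_map']>0); m=cv2.morphologyEx(m.astype(np.uint8),cv2.MORPH_OPEN,np.ones((2,2)))>0
    q=P[m]; print(n,'upstand',m.sum(),q.mean(0),q[:,2].max(),cv2.minAreaRect((q[:,:2]*1000).astype(np.float32)))
    hsv=cv2.cvtColor(c['color'],cv2.COLOR_RGB2HSV)
    blue=(hsv[...,0]>105)&(hsv[...,0]<130)&(hsv[...,1]>150)&(abs(y)<.2)&(x>.5)
    q=P[blue];r=cv2.minAreaRect((q[:,:2]*1000).astype(np.float32));print('blue',blue.sum(),q.mean(0),np.percentile(q[:,2],[5,50,95]),r, cv2.boxPoints(r))
    m=reg&(hsv[...,1]<60)&(hsv[...,2]>110)&(z<.02)
    q=P[m];r=cv2.minAreaRect((q[:,:2]*1000).astype(np.float32));print('blade',m.sum(),q.mean(0),r)
    mm=reg&((hsv[...,0]<15)|(hsv[...,0]>170))&(hsv[...,1]>110)
    q=P[mm];print('orange',mm.sum(),q.mean(0),cv2.fitLine((q[:,:2]*1000).astype(np.float32),cv2.DIST_L2,0,.01,.01).ravel())
    print(hsv[262,215],hsv[237,194])
E
```

```text
(435, 885, 3)
top upstand 325 [0.4561 0.3187 0.0367] 0.04616235183863072 ((459.1402893066406, 325.24249267578125), (106.03952026367188, 14.050657272338867), 64.2420883178711)
blue 4089 [ 0.682  -0.0078  0.0222] [0.0186 0.0221 0.0258] ((679.9132080078125, -8.182037353515625), (130.4489288330078, 177.4186248779297), 7.419230937957764) [[ 603.7799   71.3623]
 [ 626.6897 -104.571 ]
 [ 756.0465  -87.7263]
 [ 733.1367   88.2069]]
blade 10634 [0.4735 0.3029 0.0012] ((475.03143310546875, 304.98822021484375), (219.9388885498047, 249.83071899414062), 89.95443725585938)
orange 90 [0.5038 0.2996 0.0032] [  0.4349   0.9005 503.8075 299.5831]
[ 15  32 144] [ 13  29 141]
side upstand 165 [0.4564 0.3123 0.0314] 0.045495469757001146 ((470.92730712890625, 342.3894958496094), (154.6240692138672, 13.08913516998291), 63.80250930786133)
blue 2242 [ 0.6806 -0.0142  0.022 ] [0.0196 0.022  0.0243] ((681.87255859375, -9.806182861328125), (120.92401123046875, 177.0360107421875), 7.437580108642578) [[ 610.4609   70.1405]
 [ 633.3776 -105.406 ]
 [ 753.2842  -89.7529]
 [ 730.3676   85.7936]]
blade 4701 [0.4699 0.2963 0.0008] ((475.0189514160156, 305.02093505859375), (219.87295532226562, 249.9569549560547), 89.97945404052734)
orange 32 [0.4947 0.295  0.0035] [  0.3238   0.9461 494.7073 294.9509]
[ 90  31 155] [ 90  31 154]
```

View pics/crop.png

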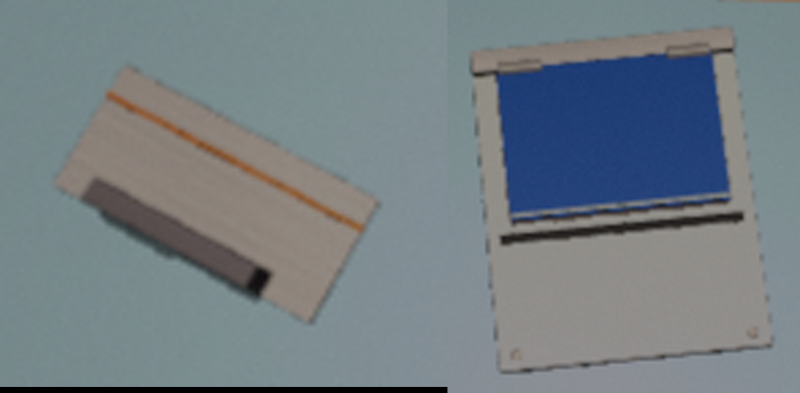

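The crop confirms the aluminium strip with its grey upstand and orange line, and the bay with its lip toward the robot. Next I'll refine both poses by fitting the model edges in both images.

```bash
cat > fit.py <<'E'
from h import *
from scipy.optimize import minimize
bayL=[((-120,-110,10),(-120,110,10)),((-120,-110,10),(60,-110,10)),((-120,110,10),(60,110,10)),((0,-90,22),(0,90,22)),((0,-90,22),(115,-90,22)),((0,90,22),(115,90,22)),((-16,-105,10),(-16,105,10)),((-8,-105,10),(-8,105,10))]
stripL=[((68,-80,3),(68,80,3)),((-7,-80,3),(68,-80,3)),((-7,80,3),(68,80,3)),((48,-80,3),(48,80,3)),((51,-80,3),(51,80,3)),((7,-50,40),(7,50,40)),((-7,-50,40),(-7,50,40))]
def pts(L,p,z0=0):
    c,s=np.cos(p[2]),np.sin(p[2]);o=[]
    for a,b in L:
        q=np.linspace(a,b,60)/1000
        o.append(np.c_[p[0]+c*q[:,0]-s*q[:,1],p[1]+s*q[:,0]+c*q[:,1],q[:,2]+z0])
    return np.vstack(o)
def proj(c,X):
    p=(X@np.array(c['R']).T+np.array(c['t']))@np.array(c['camera_matrix']).T; return p[:,:2]/p[:,2:]
def gmag(c,sg):
    g=np.zeros((480,640),np.float32)
    for k in range(3):
        f=c['color'][...,k].astype(np.float32)
        gx,gy=cv2.Sobel(f,5,1,0),cv2.Sobel(f,5,0,1); g=np.maximum(g,np.hypot(gx,gy))
    return cv2.GaussianBlur(np.minimum(g,150),(0,0),sg)
def fit(cs,L,p,z0=0):
    for sg in (3,1.5,.8):
        G=[gmag(c,sg) for c in cs]
        def f(d):
            X=pts(L,np.array(p0)+d*np.array([.01,.01,.05]),z0);e=0
            for c,g in zip(cs,G):
                u=proj(c,X).astype(np.float32); e-=cv2.remap(g,u[:,0],u[:,1],1).mean()
            return e
        p0=p; r=minimize(f,np.zeros(3),method='Nelder-Mead',options=dict(initial_simplex=np.array([[0,0,0],[1,0,0],[0,1,0],[0,0,1]])*(sg/3)))
        p=np.array(p0)+r.x*np.array([.01,.01,.05])
    return p,r.fun
def draw(c,L,p,im,col,z0=0):
    for u in proj(c,pts(L,p,z0)): cv2.circle(im,tuple((u*2).astype(int)),0,col,-1)
E
python3 - <<'E'
from fit import *
np.set_printoptions(precision=4,suppress=True)
t=dict(np.load('top0.npz'));s=dict(np.load('side0.npz'))
a=np.radians(64.24-90)
R={}
for nm,cs in(('top',[t]),('side',[s]),('both',[t,s])):
    b=fit(cs,bayL,[.617,-.017,.1295]); st=fit(cs,stripL,[.459,.3252,a]); print(nm,b,st);R[nm]=(b[0],st[0])
ims=[]
for c,r in((t,(120,310,120,410)),(s,(150,310,190,450))):
    im=cv2.resize(c['color'],None,fx=2,fy=2)
    for L,p in zip((bayL,stripL),R['both']): draw(c,L,p,im,(255,0,255))
    im=im[2*r[0]:2*r[1],2*r[2]:2*r[3]];ims.append(im)
w=max(i.shape[1] for i in ims);im=np.vstack([np.pad(i,((0,0),(0,w-i.shape[1]),(0,0))) for i in ims]);im=cv2.resize(im,None,fx=.85,fy=.85,interpolation=cv2.INTER_AREA);print(im.shape)
cv2.imwrite('pics/ov.png',im[:,:,::-1])
for n,c in (('t',(t,339.4,197.9)),('s',(s,359.2,249.1))): print(px2w(*c,z=.016))
E
```

```text
top (array([ 0.6166, -0.0166,  0.1345]), np.float64(-122.98426055908203)) (array([ 0.4595,  0.3217, -0.4525]), np.float64(-105.59307861328125))
side (array([ 0.615 , -0.0194,  0.1322]), np.float64(-133.49078369140625)) (array([ 0.4571,  0.3186, -0.4538]), np.float64(-104.560302734375))
both (array([ 0.6159, -0.0176,  0.135 ]), np.float64(-250.07522583007812)) (array([ 0.4587,  0.3211, -0.4533]), np.float64(-206.91952514648438))
(595, 493, 3)
[ 0.6164 -0.019   0.016 ]
[ 0.626  -0.0137  0.016 ]
```

View pics/ov.png

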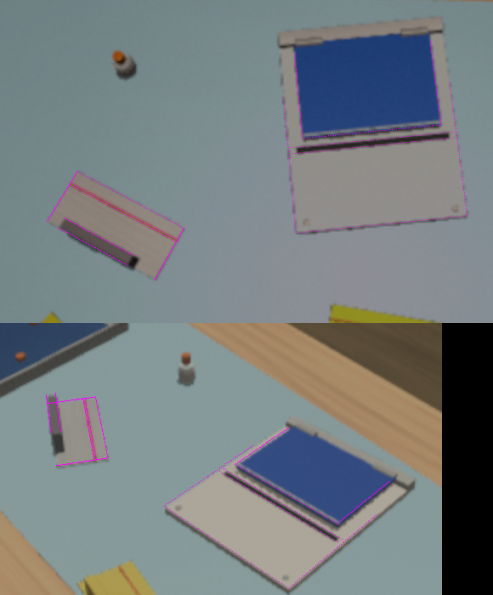

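Both camera fits agree within 3 mm and overlay well:
- bay (0.616, -0.018, yaw 0.135)
- strip (0.459, 0.321, yaw -0.453)

I'll approach above the upstand with tool yaw -1.57.

Request:
{"name": "move_arm", "arguments": {
  "rows": [15.4,-20,-9.5,0,0,-0.131,0,15.4,-20,-9.5,0,0,-0.131,0,15.4,-20,-9.5,0,0,-0.131,0,15.4,-20,-9.5,0,0,-0.131,0,15.4,-20,-9.5,0,0,-0.131,0,15.4,-20,-9.5,0,0,-0.131,0,15.4,-20,-9.5,0,0,-0.131,0,15.4,-20,-9.5,0,0,-0.131,0,15.4,-20,-9.5,0,0,-0.131,0,15.4,-20,-9.5,0,0,-0.131,0,15.2,-20,-9.5,0,0,-0.131,0,15,-20,-9.5,0,0,-0.128,0],
  "grip_force": 40
}}

```text
time: 2.1
position: [0.4596, 0.3208, 0.1084]
tool_rot: [0.849, 0.528, 0.0, 0.0]
ft_force: [0.9, 0.4, -0.2]
grip_width: 0.0869
```

```bash
python3 - <<'E'
from fit import *
from scipy.spatial.transform import Rotation as Ro
np.set_printoptions(precision=4,suppress=True)
s=snap('side','s1');t=snap('top','t1')
o=robot.get_obs();M=Ro.from_quat(o['tool_rot']).as_matrix();print(o['time'],o['position'],M, np.arctan2(M[1,1],M[0,1]),o['q'])
E
```

```text
2.2 [0.4603 0.3192 0.1076] [[ 0.4418  0.8971 -0.0007]
 [ 0.8971 -0.4418 -0.001 ]
 [-0.0012 -0.0002 -1.    ]] -0.45756400903203315 [ 0.4073  0.6019  1.6969 -0.0009  0.8437  0.8654]
```

View pics/s1.png

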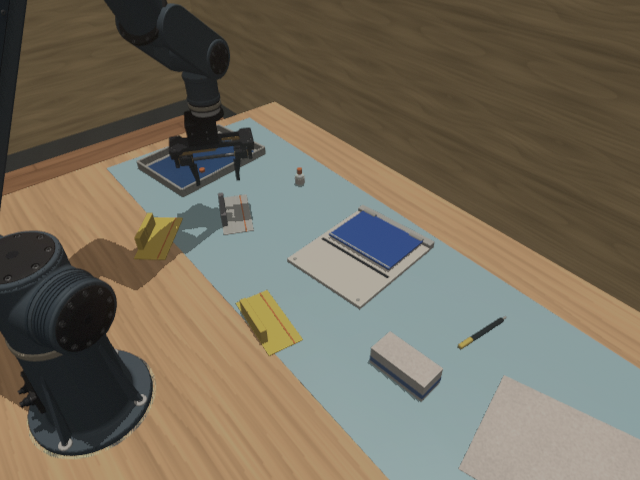

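The tool is over the aluminium strip with the fingers straddling the upstand, so I'll descend and grip.

Request:
{"name": "move_arm", "arguments": {
  "rows": [-0.5,0.5,-20,0,0,0,0,0,0,-20,0,0,0,0,0,0,-20,0,0,0,0,0,0,-16,0,0,0,0,0,0,-10,0,0,0,0,0,0,-8,0,0,0,0,0,0,-2,0,0,0,0,0,0,0,0,0,0,0,0,0,0,0,0,0,0]
}}

```text
time: 3.1
position: [0.4586, 0.3223, 0.0132]
tool_rot: [0.848, 0.53, 0.001, 0.0]
ft_force: [0.5, 0.1, -0.2]
grip_width: 0.0869
```

Request:
{"name": "move_arm", "arguments": {
  "rows": [0,0,0,0,0,0,0.5,0,0,0,0,0,0,0.8,0,0,0,0,0,0,1,0,0,0,0,0,0,1,0,0,0,0,0,0,1,0,0,0,0,0,0,1,0,0,0,0,0,0,1,0,0,0,0,0,0,1]
}}

```text
time: 3.9
position: [0.4582, 0.322, 0.0125]
tool_rot: [0.848, 0.53, -0.0, -0.0]
ft_force: [0.5, 1.1, -1.5]
grip_width: 0.0307
```

Request:
{"name": "move_arm", "arguments": {
  "rows": [0,0,0,0,0,0,1,0,0,0,0,0,0,1,0,0,0,0,0,0,1,0,0,0,0,0,0,1,0,0,0,0,0,0,1,0,0,0,0,0,0,1]
}}

```text
time: 4.5
position: [0.4583, 0.322, 0.0125]
tool_rot: [0.848, 0.53, 0.0, 0.0]
ft_force: [0.6, -0.0, -0.0]
grip_width: 0.0134
```

The fingers are closed on the 14 mm upstand, so I'll lift.

Request:
{"name": "move_arm", "arguments": {
  "rows": [0,0,10,0,0,0,1,0,0,15,0,0,0,1,0,0,20,0,0,0,1,0,0,20,0,0,0,1,0,0,20,0,0,0,1,0,0,10,0,0,0,1,0,0,0,0,0,0,1,0,0,0,0,0,0,1]
}}

```text
time: 5.3
position: [0.4578, 0.3218, 0.1073]
tool_rot: [0.848, 0.53, -0.0, -0.0]
ft_force: [-0.5, 0.7, -1.2]
grip_width: 0.0138
```

```bash
python3 - <<'E'
from fit import *
s=robot.camera('side');im=cv2.resize(s['color'][100:280,130:330],None,fx=3.3,fy=3.3,interpolation=cv2.INTER_CUBIC)
cv2.imwrite('pics/s2.png',im[:,:,::-1]);o=robot.get_obs();print(o['position'],o['ft_force'],o['grip_width'])
E
```

```text
[0.45747273 0.32167162 0.10684415] [ 0.3006383 -0.3230983 -1.1822106] 0.013356045066181918
```

View pics/s2.png

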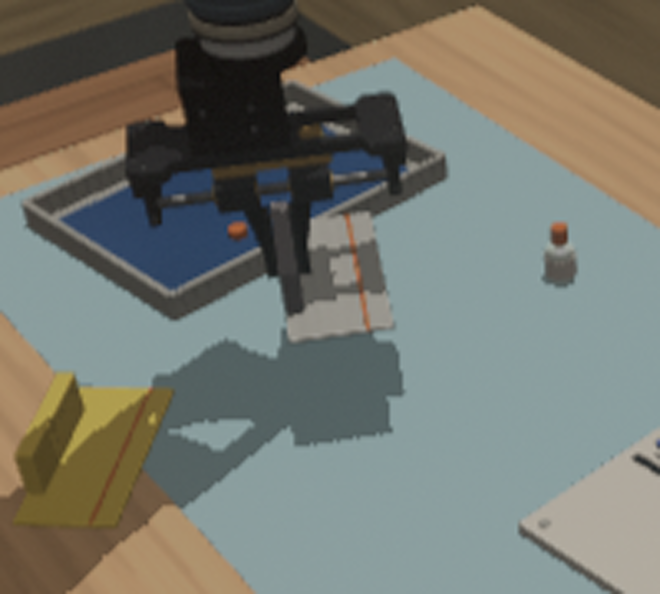

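The strip hangs level in the grip. I'll transfer it to above the board landing and square it.

Request:
{"name": "move_arm", "arguments": {
  "rows": [5.4,-29.4,-4,0,0,0.049,1,5.4,-29.4,-4,0,0,0.049,1,5.4,-29.4,-4,0,0,0.049,1,5.4,-29.4,-4,0,0,0.049,1,5.4,-29.4,-4,0,0,0.049,1,5.4,-29.4,-4,0,0,0.049,1,5.4,-29.4,-4,0,0,0.049,1,5.4,-29.4,-4,0,0,0.049,1,5.4,-29.4,-4,0,0,0.049,1,5.4,-29.4,-4,0,0,0.049,1,5,-29.4,-4,0,0,0.049,1,5,-29,-3,0,0,0.049,1]
}}

```text
time: 6.55
position: [0.5214, -0.0315, 0.0591]
tool_rot: [0.657, 0.754, -0.001, -0.001]
ft_force: [0.4, -0.2, -1.3]
grip_width: 0.0137
```

Request:
{"name": "move_arm", "arguments": {
  "rows": [0,0,-10,0,0,0,1,0,0,-8,0,0,0,1,0,0,0,0,0,0,1,0,0,0,0,0,0,1]
}}

```text
time: 6.95
position: [0.5212, -0.0291, 0.0419]
tool_rot: [0.657, 0.754, -0.0, -0.001]
ft_force: [0.2, -0.1, -0.7]
grip_width: 0.0138
```

```bash
python3 - <<'E'
from fit import *
from scipy.spatial.transform import Rotation as Ro
np.set_printoptions(precision=4,suppress=True)
s=robot.camera('side');t=robot.camera('top')
o=robot.get_obs();M=Ro.from_quat(o['tool_rot']).as_matrix();yaw=np.arctan2(M[1,1],M[0,1]);print(o['time'],o['position'],yaw,M[:,2],o['ft_force'])
z0=o['position'][2]-.0125
B=np.array([.6159,-.0176,.135])
print(fit([s],stripL[:5],[*o['position'][:2],yaw],z0),fit([t],stripL[:5],[*o['position'][:2],yaw],z0))
ims=[]
for n,c,r in(('s',s,(200,320,270,450)),('t',t,(120,270,270,410))):
    im=cv2.resize(c['color'],None,fx=2,fy=2)
    draw(c,stripL,[*o['position'][:2],yaw],im,(255,0,255),z0); draw(c,bayL,B,im,(0,255,0))
    ims.append(im[2*r[0]:2*r[1],2*r[2]:2*r[3]])
w=max(i.shape[1] for i in ims);im=np.vstack([np.pad(i,((0,0),(0,w-i.shape[1]),(0,0))) for i in ims]);im=cv2.resize(im,None,fx=1.1,fy=1.1)
cv2.imwrite('pics/s3.png',im[:,:,::-1])
E
```

```text
7.05 [ 0.522  -0.0294  0.0426] 0.13642950475727164 [-0.0003  0.0001 -1.    ] [ 1.1877 -0.2837 -1.7677]
(array([ 0.5486, -0.0383,  0.075 ]), np.float64(-110.29322814941406)) (array([ 0.4282, -0.1716, -0.0022]), np.float64(-51.215904235839844))
```

View pics/s3.png

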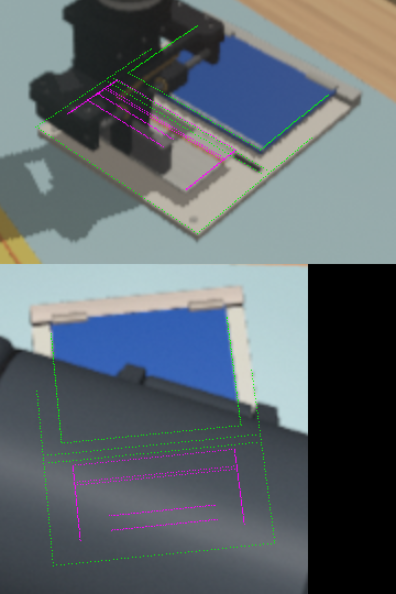

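The side overlay matches the strip's visible edges, while the top view is hidden by the arm, so its fit there is meaningless. I'll lower gently to contact.

Request:
{"name": "move_arm", "arguments": {
  "rows": [0,-1,-8,0,0,0,1,0,0,-5,0,0,0,1,0,0,-3,0,0,0,1,0,0,-1,0,0,0,1,0,0,0,0,0,0,1,0,0,0,0,0,0,1]
}}

```text
time: 7.65
position: [0.5223, -0.0315, 0.0256]
tool_rot: [0.658, 0.753, 0.0, 0.0]
ft_force: [0.5, 0.7, -1.5]
grip_width: 0.0135
```

Request:
{"name": "move_arm", "arguments": {
  "rows": [0,0,-1,0,0,0,1,0,0,0,0,0,0,1]
}}

```text
time: 7.85
position: [0.5223, -0.0315, 0.0246]
tool_rot: [0.658, 0.753, 0.0, 0.0]
ft_force: [-0.1, 0.8, -1.4]
grip_width: 0.0137
```

Request:
{"name": "move_arm", "arguments": {
  "rows": [0,0,-1,0,0,0,1,0,0,0,0,0,0,1]
}}

```text
time: 8.05
position: [0.5222, -0.0314, 0.0235]
tool_rot: [0.658, 0.753, -0.0, -0.0]
ft_force: [-0.6, -0.5, -1.1]
grip_width: 0.0136
```

Request:
{"name": "move_arm", "arguments": {
  "rows": [0,0,-1,0,0,0,1,0,0,0,0,0,0,1]
}}

```text
time: 8.25
position: [0.5222, -0.0314, 0.0225]
tool_rot: [0.658, 0.753, 0.0, 0.0]
ft_force: [0.2, -0.0, -0.9]
grip_width: 0.0139
```

Request:
{"name": "move_arm", "arguments": {
  "rows": [0,0,-0.5,0,0,0,1,0,0,0,0,0,0,1]
}}

```text
time: 8.45
position: [0.5223, -0.0315, 0.0225]
tool_rot: [0.658, 0.753, 0.0, 0.0]
ft_force: [-0.8, 0.5, 3.4]
grip_width: 0.0134
```

The strip touched the board at TCP z 0.0225 with light contact. I'll slide it in in stages.

Request:
{"name": "move_arm", "arguments": {
  "rows": [4,0.7,0.1,0,0,0,1,5,0.7,0,0,0,0,1,5,0.7,0,0,0,0,1,5,0.7,0,0,0,0,1,4,0.6,0,0,0,0,1,0,0,0,0,0,0,1]
}}

```text
time: 9.05
position: [0.5438, -0.0277, 0.0225]
tool_rot: [0.658, 0.753, -0.001, -0.001]
ft_force: [-3.2, 0.7, 5.6]
grip_width: 0.0142
```

```bash
cat > look.py <<'E'
from fit import *
import sys
from scipy.spatial.transform import Rotation as Ro
np.set_printoptions(precision=4,suppress=True)
s=robot.camera('side')
o=robot.get_obs();M=Ro.from_quat(o['tool_rot']).as_matrix();yaw=np.arctan2(M[1,1],M[0,1])
B=np.array([.6159,-.0176,.135]);d=o['position'][:2]-B[:2];c,q=np.cos(.135),np.sin(.135)
print(o['time'],o['position'],yaw-.135,M[:,2],o['ft_force'],o['moment'],'front',c*d[0]+q*d[1]+.068,'lat',-q*d[0]+c*d[1])
im=cv2.resize(s['color'][190:320,270:450],None,fx=4,fy=4,interpolation=cv2.INTER_CUBIC)
cv2.imwrite(f'pics/{sys.argv[1]}.png',im[:,:,::-1])
E
python3 look.py s4
```

```text
9.1 [ 0.5438 -0.0277  0.0225] 0.0005061717284599865 [-0.0028  0.0005 -1.    ] [-3.4038  0.387   5.6715] [-0.0774  0.5117  0.0666] front -0.004813184723951661 lat -0.00026948352189411565
```

View pics/s4.png

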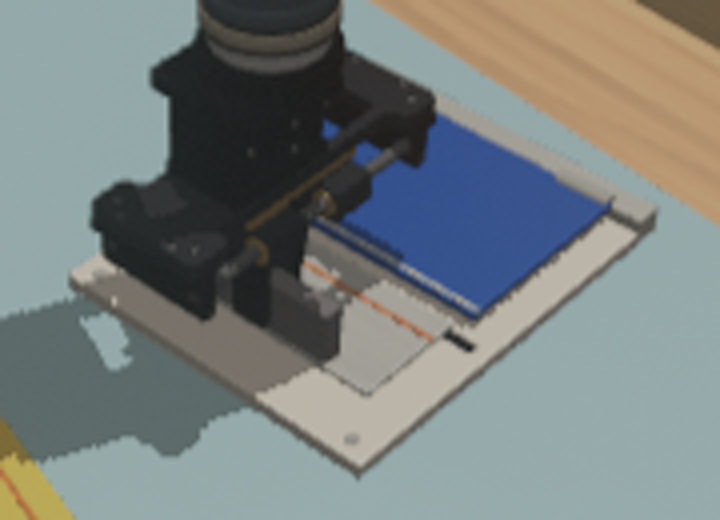

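The strip lies flat and square, with its front edge about 5 mm short of the lip. I'll slide in.

Request:
{"name": "move_arm", "arguments": {
  "rows": [4,0.55,0,0,0,0,1,4,0.55,0,0,0,0,1,4,0.55,0,0,0,0,1,4,0.55,0,0,0,0,1,0,0,0,0,0,0,1]
}}

```text
time: 9.6
position: [0.5598, -0.0255, 0.0225]
tool_rot: [0.658, 0.753, -0.001, -0.001]
ft_force: [-4.7, 0.8, 5.8]
grip_width: 0.0137
```

```bash
python3 look.py s5
```

```text
9.65 [ 0.5598 -0.0255  0.0225] 0.0003523886980532076 [-0.0028  0.0005 -1.    ] [-3.6783 -0.9135  6.2821] [-0.0846  0.5041  0.0691] front 0.01135941089207819 lat -0.00028205817853227486
```

View pics/s5.png

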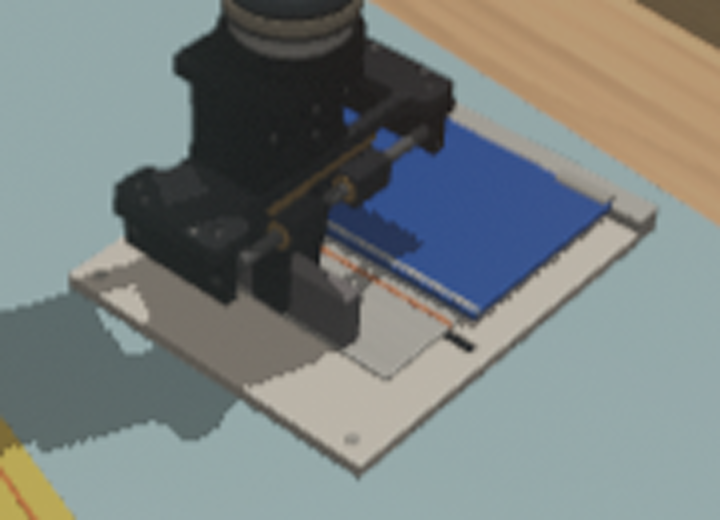

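The panel is unmoved and the orange line is still visible just before the lip. I'll go another 14 mm.

Request:
{"name": "move_arm", "arguments": {
  "rows": [4,0.55,0,0,0,0,1,4,0.55,0,0,0,0,1,4,0.55,0,0,0,0,1,2,0.3,0,0,0,0,1,0,0,0,0,0,0,1]
}}

```text
time: 10.15
position: [0.5732, -0.0236, 0.0225]
tool_rot: [0.658, 0.753, -0.001, -0.002]
ft_force: [-4.9, -0.4, 6.6]
grip_width: 0.0135
```

```bash
python3 look.py s6
```

```text
10.2 [ 0.5732 -0.0236  0.0225] 0.0004919368958800352 [-0.004   0.0004 -1.    ] [-4.6023  0.0293  5.6357] [-0.1543  0.6646 -0.029 ] front 0.02492449800456545 lat -0.00022420635286369596
```

View pics/s6.png

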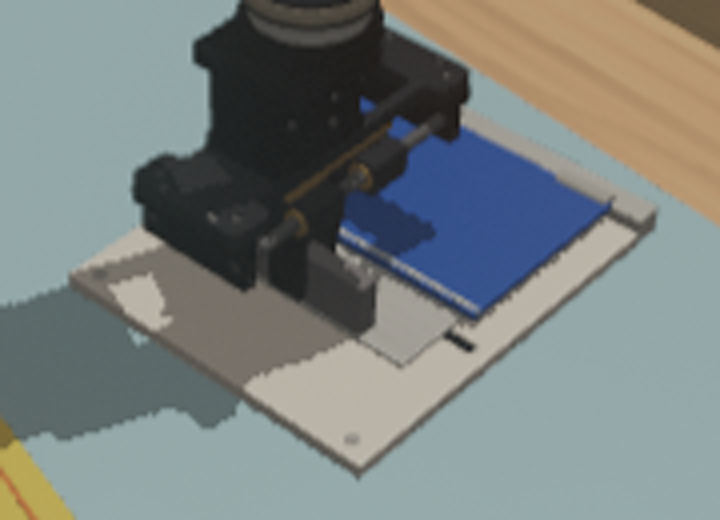

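The orange line is covered, the front edge is about 25 mm under, and the panel is level. Now I'll press in small steps.

Request:
{"name": "move_arm", "arguments": {
  "rows": [0,0,-0.4,0,0,0,1,0,0,0,0,0,0,1]
}}

```text
time: 10.4
position: [0.5732, -0.0236, 0.0225]
tool_rot: [0.658, 0.753, -0.001, -0.002]
ft_force: [-5.8, -1.3, 9.6]
grip_width: 0.0137
```

Request:
{"name": "move_arm", "arguments": {
  "rows": [0,0,-0.4,0,0,0,1,0,0,0,0,0,0,1]
}}

```text
time: 10.6
position: [0.5732, -0.0236, 0.0225]
tool_rot: [0.658, 0.753, -0.001, -0.002]
ft_force: [-5.5, 0.4, 11.6]
grip_width: 0.0137
```

Request:
{"name": "move_arm", "arguments": {
  "rows": [0,0,-0.5,0,0,0,1,0,0,0,0,0,0,1,0,0,0,0,0,0,1,0,0,0,0,0,0,1]
}}

```text
time: 11.0
position: [0.5732, -0.0236, 0.0225]
tool_rot: [0.658, 0.753, -0.001, -0.001]
ft_force: [-6.5, -0.1, 14.3]
grip_width: 0.0138
```

```bash
python3 look.py s7
```

```text
11.05 [ 0.5732 -0.0236  0.0225] 0.0005942966297936558 [-0.0036  0.0003 -1.    ] [-6.4317  0.5336 15.6234] [-0.1108  0.9808  0.0044] front 0.024898398073459997 lat -0.00019902653573770652
```

View pics/s7.png

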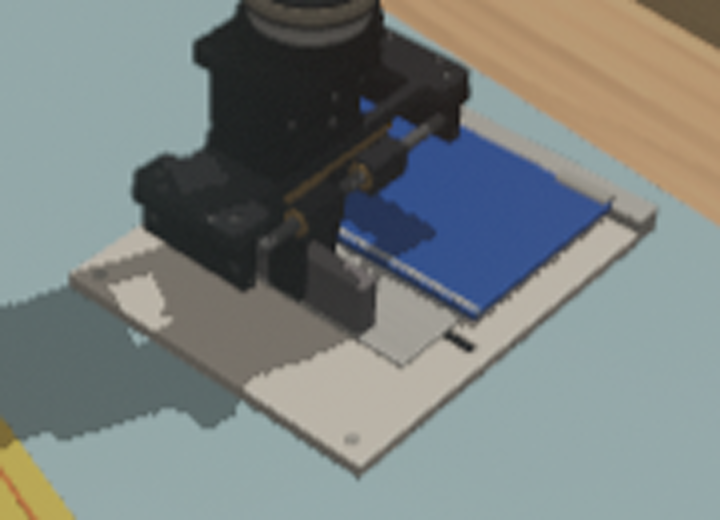

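The strip is flat and still, pressed at about 15 to 17 N with the panel level, so I'll hand in.

```bash
python3 -c "
from rig import robot
print(robot.hand_in()); o=robot.get_obs(); print(o['time'],o['ft_force'],o['grip_width'])"
```

```text
the job is handed in; nothing more can be done
None
the job is handed in; nothing more can be done
```

I gripped the aluminium strip by its grey upstand and set it on the white board. I slid it under the panel lip, pressed it down, and handed in at about 11 s while still holding it. Hand-in gives no verdict, so the result below rests on my own last checks.

- **Position:** the front edge is about 25 mm under the lip, about 0.2 mm off centre and square within 0.001 rad. These figures come from the tool pose and the bay pose fitted from the cameras, which is good to about 2–3 mm.
- **Fit:** the last side picture shows the orange line covered, the strip flat and the panel not visibly lifted.
- **Push and grip:** the wrist read about 15 N upward at the end, roughly 16–17 N on the board allowing for the strip's weight. The fingers were still closed on the upstand at 13.8 mm with a 40 N grip setting.
- **Side load:** a sideways load of about 6 N from board friction remained at the wrist.
- **Bystanders:** I kept the arm well clear of the vial, carton, pen and yellow look-alike strips, but took no final full picture to confirm they had not moved.
- **Not confirmed:** the arm hid the strip from the top camera once it was over the board. The edge fits I tried there (both views) failed, so the final strip pose has no camera measurement of its own.

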